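# Lay out the beginner's painting set in its display trays

### The job

Take the four articles of the beginner's painting set from the row along the front edge of the counter, right in front of you, and put each in its own place just behind the row: lay the paint tube in the long wooden tray, lay the eraser flat in the short wooden tray, stand the tall black carton upright in the square wooden holder, and stand the pail upright in the round saucer, about its middle. Everything must rest flat on the floor of its place, inside the rim, and the two paint jars at the front edge are not part of the set: leave them where they stand.

Things in the scene. Friction and masses are not known exactly. Their poses are not given: they have to be found in the camera images.
- paint_tube: White metal paint tube with a screw cap, lying flat, loose. 122 mm long along its own y, 34 mm wide along x at most, up to 25 mm high. Origin at the centre of its underside, z up. The body can be pinched across x near the origin (34 mm or a little less there). 40 g. It is the only tube in the front row; other tubes, far to the left or in the open sketch box, are not wanted.
- eraser: Eraser in a red card sleeve, lying flat, loose. 56 mm along its own y, 23 mm along x, 13 mm high. Origin at the centre of its underside, z up. 25 g. It is the only eraser in the front row; others, near the sharpener at the left or in the open sketch box, are not wanted.
- tall_carton: Tall black card carton standing on its end, loose. Square, 38 x 38 mm, 182 mm tall along its own z. Origin at the centre of its underside. 85 g. (Two other black cartons, 150 mm long, lie flat at the left on the counter and are not wanted.)
- pail: Small empty cream-coloured pail, open at the top, standing upright, loose. 60 mm along its own x and 75 mm along its own y over the rim, 62 mm tall, narrowing to about 44 x 56 mm at its base. Origin at the centre of its underside, z up. Rigid; can be gripped from outside across x; the rim (top 7 mm) is the widest part and bears on the fingers. 50 g.
- tube_tray: Long shallow wooden tray for the paint tube, fixed to the counter. Recess 142 mm along its own y and 54 mm along x; floor 4 mm and rim 10 mm above the counter, walls 5 mm thick. Origin on the counter under the middle of the recess, z up.
- eraser_tray: Short shallow wooden tray for the eraser, fixed to the counter. Recess 76 mm along its own y and 43 mm along x; floor 4 mm and rim 7.5 mm above the counter, walls 5 mm thick. Origin on the counter under the middle of the recess, z up.
- carton_holder: Square wooden holder for the tall carton, fixed to the counter. Recess 56 x 56 mm along its own x and y; floor 4 mm and rim 28 mm above the counter, walls 5 mm thick. Origin on the counter under the middle of the recess, z up.
- saucer: Round terracotta saucer for the pail, fixed to the counter. 116 mm outer diameter, rim 11 mm and flat floor 4 mm above the counter, wall 4 mm thick; the floor inside is about 100 mm across. Origin on the counter under its middle, z up.
- jar_near: Round paint jar with a white lid standing among the articles, 68 mm diameter, 61 mm tall, loose; not part of the set. Origin at the centre of its underside.
- jar_far: Round paint jar with a white lid standing at the left end of the front row, 68 mm diameter, 61 mm tall, loose; not part of the set. Origin at the centre of its underside.
Things that resemble listed ones, but are neither listed nor needed, are in the scene too. What is shaped like the tall_carton but yellow is not meant.

How it is judged:
At the end, for the whole second after the job is handed in: Released, at rest, flat on the floor of its place, not leaning on a rim (tilt under 0.04 rad, carton 0.05): tube and eraser within 14 mm of their recess's middle along each axis, carton upright within 13 mm, pail upright within 15 mm of the saucer's middle. No jar shifted over 20 mm (angle between each of paint_tube, eraser, pail's own z axis and vertical below 0.04 rad and linear speed of each of paint_tube, eraser, tall_carton, pail below 0.02 m/s and z of paint_tube in the frame of tube_tray between 0.001 and 0.0064 m and x of paint_tube in the frame of tube_tray between -0.014 and 0.014 m and y of paint_tube in the frame of tube_tray between -0.014 and 0.014 m and z of eraser in the frame of eraser_tray between 0.001 and 0.0055 m and x of eraser in the frame of eraser_tray between -0.014 and 0.014 m and y of eraser in the frame of eraser_tray between -0.014 and 0.014 m and angle between tall_carton's own z axis and vertical below 0.05 rad and z of tall_carton in the frame of carton_holder between 0.001 and 0.007 m and x of tall_carton in the frame of carton_holder between -0.013 and 0.013 m and y of tall_carton in the frame of carton_holder between -0.013 and 0.013 m and z of pail in the frame of saucer between 0.001 and 0.006 m and horizontal distance between pail and saucer below 0.015 m); the robot touches nothing.
It fails at once if a paint jar was shifted by more than 20 mm (distance of any of jar_near, jar_far from where it was at the start of the episode above 0.02 m).
It also fails if it takes over 115 s, if anything falls off the work surface, if the arm or the gripper's body presses on something with over 40 N, if the wrist force passes 120 N, or if a joint passes its speed limit or range.

### The arm

A 7-joint arm with a two-finger parallel gripper is mounted at the origin on a cart in front of the work surface, level with it; the furniture and walls round the work are solid. World frame = base frame: x ahead of the robot, y to its left, z up, the work surface at z = 0. Lengths are in m, angles in rad, forces in N, time in s.
With the tool pointing down it reaches from about 0.35 to 0.9 m from the base axis. Payload 8.1 kg.
Tool frame: the origin (TCP) lies midway between the tips of the shut fingers; the grasp point (between the pads) lies 19 mm behind it; z points along the fingers, y is the line along which they close (so a half turn about z gives the same grasp; the last joint's range is limited). The gripper opens to 92 mm and grips with 3 to 60 N. Pads are 19 mm wide; open, the fingers measure 130 mm over their backs; the gripper's body (75 mm by 190 mm) begins 47 mm behind the grasp point.
Start: joints at [-1.283, 0.434, 0.025, 1.573, -0.012, 1.134, -0.075], TCP at [0.238, 0.578, 0.227] pointing down, gripper open.
Joint ranges: [-2.62, 2.62], [-0.44, 2.09], [-1.27, 1.32], [0.08, 2.57], [-1.32, 4.46], [0.12, 2], [-2.74, 2.74]. Speed limits (rad/s): [2.22, 2.22, 3.01, 3.01, 3.14, 3.14, 3.14].

### API

Orientations are given as a rotation vector (axis times angle).
In Python, from cell import arm gives the robot as it stands.
- The arm moves only by the tool send_rows, never from a script. Its argument "increments" is a list of rows, each a list of 3 entries, a list of its own where there are three numbers: the finger opening in cm, from 0 to 9.18, then the shift along the tool's x, y, z in cm, then the turn, a rotation vector about the tool's x, y, z in rad. A call has 1 to 5 rows; each row shifts and turns the commanded pose from where the row before left it, along the tool's axes as they then stand; what a row does not reach is not made up. A row lasts 1/10 s, in which the tool goes at most 50 mm and 8.59 degrees, less where a joint would pass 70% of its speed; a pose out of reach is approached as far as the arm can. A call is refused whole if a number of a shift passes 5 or a number of a turn 0.15, either way. A call with a gripper value outside its range is refused whole. The fingers move at their own pace and stop on an object; "force" is the grip in N (left out, the last holds). Time passes only in rows, so rows that do not move let the fingers close. It gives the time, the measured TCP pose, the force, the opening and the grip force at its end, in the units of the state.
- arm.observe(): the state, without advancing time (a new reading comes with each control period).
- arm.get_image(name): name is "scene" or "side" or "wrist"; returns the picture (480x640x3 uint8, red, green, blue); there is no depth.
- arm.camera_params(name): a dict with "camera_matrix" (3x3 intrinsics, pixels), "R" (3x3) and "t" (3): a world point X has camera coordinates R X + t. Camera axes: x right, y down, z forward; pixel columns grow to the right and rows downward; lengths in m; the calibration is good to about 2 mm. A picture is of the moment at which its call begins: read the wrist's pose just before it. camera_params takes no time and is no camera call; for the wrist camera it gives the pose at the moment of the call.
- arm.sign_off(): hands the job in; it is judged then, once.
The state is a dict: "clock": time; "joints": joint angles; "dq": joint speeds; "joint_efforts": joint torques, N m; "position": TCP position; "ee_rot": TCP orientation; "force": force on the tool from outside, world axes, zero at the start; "ft_torque": the same for the moment, N m; "width": opening from 0.0 (shut) to 1.0 (fully open); "gripper_force": force on a finger pad.
Only numpy, scipy, OpenCV 4.12 (cv2) and the standard library are available. Lean on these libraries where they do the work, as an engineer would, in place of code of your own. Each camera call takes 0.05 s, during which the arm holds its last target. There are 200 camera calls.

## Working session

There is one attempt and no reset: what is moved stays moved. The work goes in short steps, Python scripts to look and compute and a tool call to move; the robot and the scene stay as the last step left them, time stands still between calls to the robot, and variables do not carry over. Pictures are saved under pics/ and viewed, at most 14 in all, crops included, and the job is handed in when it is done.

Besides the shell and the picture viewer there is one more tool, called after "Request:" by a JSON object that holds its "method" and its "body", one argument or row to a line. send_rows: Moves the arm, as the interface text tells. Its arguments: {"type":"object","properties":{"increments":{"type":"array"},"force":{"type":"number"}},"required":["increments"]}

```bash
ls; mkdir -p pics
python3 - <<'E'
from cell import arm
import cv2,json
print(arm.observe())
for n in("scene","side","wrist"):
    p=arm.camera_params(n);print(n,{k:[[round(float(x),4) for x in r] if hasattr(r,'__len__') else round(float(r),4) for r in v] for k,v in p.items()})
    cv2.imwrite(f"pics/{n}0.png",arm.get_image(n)[:,:,::-1])
E
```

```text
pics
{'clock': 0.0, 'joints': array([-1.28261171,  0.43521959,  0.02499315,  1.57411372, -0.0116207 ,
        1.13399909, -0.07508505]), 'dq': array([-1.73144281e-03,  7.57094778e-04,  1.98347296e-03,  1.21028868e-03,
        1.50743593e-05,  5.57333378e-04, -9.47367783e-04]), 'joint_efforts': array([ 1.21474797e-03, -6.67868686e+01,  9.85499024e-01, -3.14455748e+01,
       -6.03892724e-02,  4.28665755e-02,  1.85771241e-04]), 'position': array([0.23793077, 0.57737479, 0.22594088]), 'ee_rot': array([-6.10036571e-01, -3.08161364e+00,  2.48886543e-03]), 'force': array([ 0.3125749 ,  0.19620533, -0.03854136]), 'ft_torque': array([0.00998482, 0.04996874, 0.00672689]), 'gripper_force': 0.0, 'width': 0.9992173101031604}
scene {'camera_matrix': [[561.6035, 0.0, 318.4062], [0.0, 561.6035, 232.5622], [0.0, 0.0, 1.0]], 'R': [[0.6756, -0.737, -0.0196], [-0.552, -0.488, -0.6761], [0.4887, 0.4676, -0.7365]], 't': [-0.1996, 0.4519, 0.7706]}
side {'camera_matrix': [[567.2635, 0.0, 300.2389], [0.0, 567.2635, 235.7605], [0.0, 0.0, 1.0]], 'R': [[0.8396, -0.543, 0.0104], [-0.2375, -0.3844, -0.8921], [0.4884, 0.7466, -0.4517]], 't': [-0.326, 0.2795, 0.658]}
wrist {'camera_matrix': [[380.6656, 0.0, 328.2257], [0.0, 380.6656, 240.8761], [0.0, 0.0, 1.0]], 'R': [[0.3806, 0.9248, -0.0006], [0.8812, -0.3625, 0.3035], [0.2804, -0.116, -0.9528]], 't': [-0.6245, -0.0373, 0.3916]}
```

View pics/scene0.png

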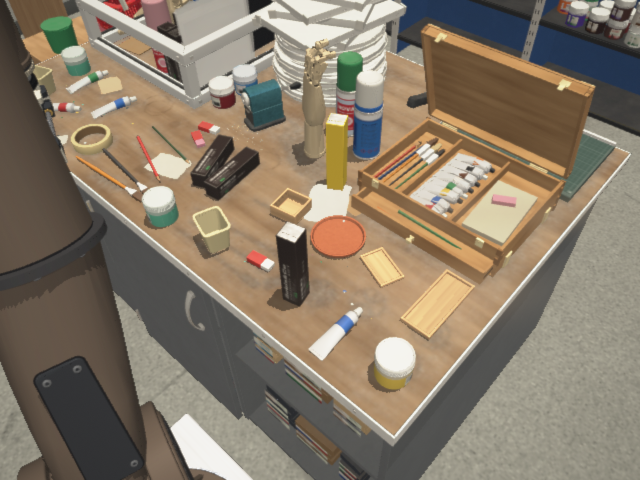

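View pics/side0.png

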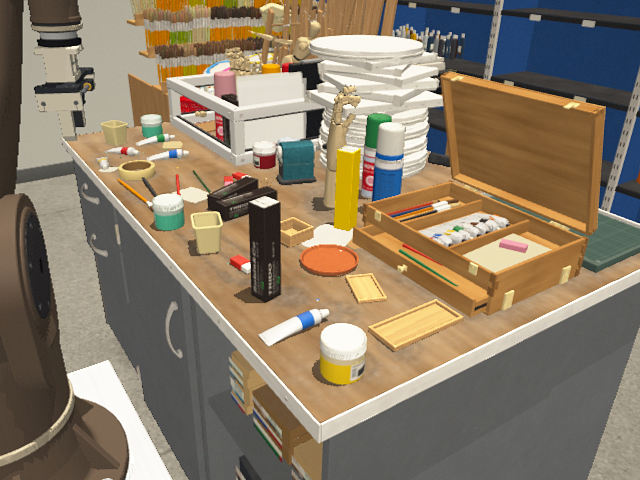

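The scene view shows the tube (335,333), eraser (260,261), carton base (295,298), pail (211,230), near jar (394,363) and far jar (160,207). The places are the long tray (438,304), short tray (382,267), saucer (338,237) and holder (290,205). The side view agrees with this.

```bash
cat > h.py <<'E'
import numpy as np,cv2
from scipy.spatial.transform import Rotation as Ro
from cell import arm
def ray(p,pts,z):
    K,R,t=[np.array(p[k]) for k in("camera_matrix","R","t")]
    pts=np.atleast_2d(np.array(pts,float)); d=np.c_[pts,np.ones(len(pts))]@np.linalg.inv(K).T@R
    c=-R.T@t; return c+d*((z-c[2])/d[:,2])[:,None]
def proj(p,X):
    K,R,t=[np.array(p[k]) for k in("camera_matrix","R","t")]
    q=(np.atleast_2d(X)@R.T+t)@K.T; return q[:,:2]/q[:,2:]
E
python3 - <<'E'
from h import *
p=arm.camera_params("scene")
for n,px,z in [("tube",(335,335),.01),("tubecap",(357,313),.01),("tubeend",(320,352),.005),("eraser",(260,262),.006),("cartonbase",(295,300),0),("cartontop",(292,232),.182),("pailtop",(211,217),.062),("jn",(395,353),.061),("jf",(159,196),.061),("ttray",(438,303),.007),("etray",(382,267),.006),("sauc",(338,237),.01),("holdertop",(291,205),.028),("yellowtop",(337,122),.182),("yellowbase",(335,190),0)]:
    print(n,ray(p,px,z)[0].round(3))
p=arm.camera_params("wrist");R=np.array(p["R"]);print("campos",-R.T@np.array(p["t"]),"tcp",arm.observe()["position"]);T=Ro.from_rotvec(arm.observe()["ee_rot"]).as_matrix();print(T.round(3));print("cam in tool",T.T@(-R.T@np.array(p["t"])-arm.observe()["position"]),(R@T).round(3))
a=cv2.imread("pics/scene0.png")[170:400,180:480]; cv2.imwrite("pics/c1.png",cv2.resize(a,(780,598),interpolation=cv2.INTER_CUBIC))
E
```

```text
tube [0.415 0.069 0.01 ]
tubecap [0.477 0.07  0.01 ]
tubeend [0.374 0.068 0.005]
eraser [0.444 0.295 0.006]
cartonbase [ 0.427  0.181 -0.   ]
cartontop [0.435 0.183 0.182]
pailtop [0.431 0.416 0.062]
jn [ 0.43  -0.047  0.061]
jf [0.399 0.547 0.061]
ttray [ 0.596 -0.026  0.007]
etray [0.596 0.105 0.006]
sauc [0.595 0.22  0.01 ]
holdertop [0.586 0.345 0.028]
yellowtop [0.713 0.327 0.182]
yellowbase [0.705 0.325 0.   ]
campos [0.16072624 0.60944859 0.38416785] tcp [0.23797437 0.57751953 0.22613131]
[[-0.925  0.381 -0.   ]
 [ 0.381  0.925 -0.001]
 [-0.    -0.001 -1.   ]]
cam in tool [ 8.35717961e-02 -9.64379767e-05 -1.58044402e-01] [[ 0.     1.    -0.001]
 [-0.953  0.    -0.303]
 [-0.303  0.001  0.953]]
```

View pics/c1.png

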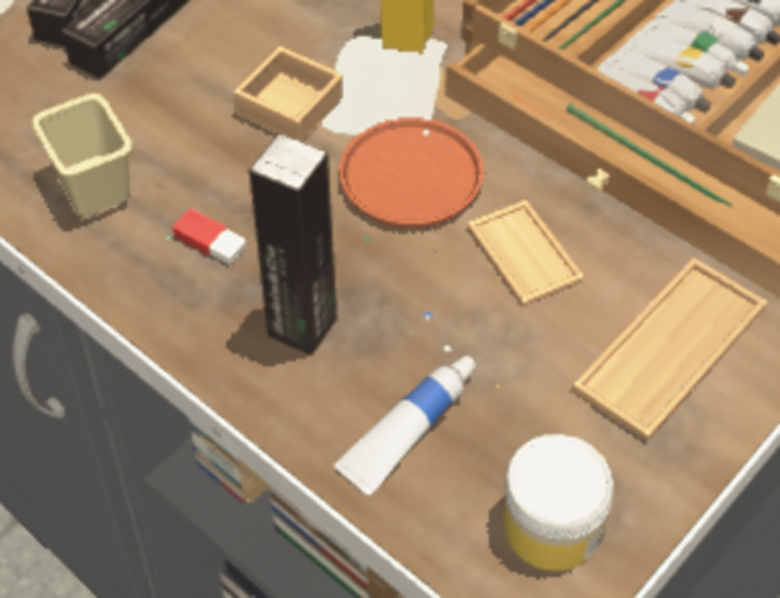

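The crop shows all corners clearly, so I'll fit them.

Run:
```python
from h import *
p=arm.camera_params("scene")
def q(n,pts,z):
    W=ray(p,np.array(pts)/2.6+[180,170],z)[:,:2]
    e=[W[(i+1)%len(W)]-W[i] for i in range(len(W))]
    print(n,"c",W.mean(0).round(4),"len",[int(np.linalg.norm(x)*1000) for x in e],"ang",[int(np.degrees(np.arctan2(x[1],x[0]))) for x in e])
q("ttray",[(694,261),(766,302),(647,437),(575,388)],.01)
q("etray",[(525,202),(581,273),(526,301),(469,225)],.0075)
q("sauc",[(411,118),(484,170),(411,224),(339,170)],.011)
q("holder",[(281,48),(342,88),(302,120),(235,95)],.028)
q("carton",[(277,137),(329,155),(306,187),(251,168)],.182)
q("pail",[(99,96),(131,145),(78,166),(35,124)],.062)
q("eraser",[(190,210),(245,235),(236,260),(174,232)],.012)
q("tube",[(336,468),(371,491),(474,363),(460,357)],.01)
q("tubeax",[(354,483),(468,362)],.006)
q("jn",[(512,470),(609,480)],.055)
```

```text
ttray c [ 0.5957 -0.0273] len [60, 151, 60, 149] ang [-87, -179, 90, 0]
etray c [0.5966 0.1063] len [79, 49, 82, 50] ang [-110, 163, 69, -20]
sauc c [0.5986 0.2224] len [81, 80, 79, 81] ang [-93, 175, 86, -3]
holder c [0.5898 0.3471] len [71, 48, 63, 66] ang [-90, -179, 104, 9]
carton c [0.4351 0.1832] len [37, 30, 39, 31] ang [-73, -164, 107, 12]
pail c [0.4269 0.405 ] len [61, 43, 59, 54] ang [-107, 161, 83, -14]
eraser c [0.4464 0.2925] len [51, 24, 56, 24] ang [-77, -150, 102, 16]
tube c [0.4259 0.0707] len [29, 125, 11, 124] ang [-84, 6, 103, 178]
tubeax c [0.4266 0.0705] len [125, 125] ang [2, -177]
jn c [ 0.4346 -0.0455] len [60, 60] ang [-54, 125]
```

```bash
cat >> h.py <<'E'
def down(yaw): # tool y at yaw deg in world, z down
    a=np.radians(yaw); return np.array([[-np.sin(a),np.cos(a),0],[np.cos(a),np.sin(a),0],[0,0,-1.]])
def plan(wps,step=.045,turn=.14):
    """wps: (x,y,z,yaw,opening cm)"""
    o=arm.observe(); P=np.array(o["position"]); M=Ro.from_rotvec(o["ee_rot"]).as_matrix()
    print("t",round(o["clock"],2),P.round(4),"yaw",np.degrees(np.arctan2(M[1,1],M[0,1])).round(2),"w",round(o["width"]*9.18,2),"F",np.round(o["force"],1))
    for x,y,z,yaw,op in wps:
        Q=np.array([x,y,z]); D=down(yaw)
        if (D[:,1]@M[:,1])<0: D=down(yaw+180)
        rv=Ro.from_matrix(M.T@D).as_rotvec()
        n=max(1,int(np.ceil(max(np.linalg.norm(Q-P)/step,np.linalg.norm(rv)/turn))))
        r=(rv/n).round(3); out=[]
        for i in range(n):
            s=(M.T@((Q-P)/(n-i))*100).round(2); P=P+M@s/100; M=M@Ro.from_rotvec(r).as_matrix()
            out.append([op,s.tolist(),r.tolist()])
        print((x,y,z,yaw),n)
        for i in range(0,n,5): print(str(out[i:i+5]).replace(" ",""))
E
python3 -c "
from h import *
plan([(.485,.25,.32,16,9.18)])"
```

```text
t 0.15 [0.238  0.5775 0.2261] yaw 67.6 w 9.21 F [-0.3 -1.  -1. ]
(0.485, 0.25, 0.32, 16) 10
[[9.18,[-3.53,-2.09,-0.94],[-0.0,0.0,0.09]],[9.18,[-3.71,-1.76,-0.94],[-0.0,0.0,0.09]],[9.18,[-3.85,-1.42,-0.93],[-0.0,0.0,0.09]],[9.18,[-3.96,-1.07,-0.94],[-0.0,0.0,0.09]],[9.18,[-4.04,-0.71,-0.93],[-0.0,0.0,0.09]]]
[[9.18,[-4.09,-0.34,-0.94],[-0.0,0.0,0.09]],[9.18,[-4.1,0.02,-0.93],[-0.0,0.0,0.09]],[9.18,[-4.08,0.39,-0.94],[-0.0,0.0,0.09]],[9.18,[-4.03,0.76,-0.93],[-0.0,0.0,0.09]],[9.18,[-3.95,1.12,-0.94],[-0.0,0.0,0.09]]]
```

Request:
{"method": "send_rows", "body": {
  "increments": [
    [9.18,[-3.5,-2.1,-0.9],[0,0,0.09]],
    [9.18,[-3.7,-1.8,-0.9],[0,0,0.09]],
    [9.18,[-3.9,-1.4,-0.9],[0,0,0.09]],
    [9.18,[-4.0,-1.1,-0.9],[0,0,0.09]],
    [9.18,[-4.0,-0.7,-0.9],[0,0,0.09]]
  ]
}}

```text
clock: 0.65
position: [0.3622, 0.4119, 0.272]
ee_rot: [-1.288, -2.865, 0.0]
force: [1.1, 0.8, -0.1]
width: 0.998
gripper_force: 0.0
```

Request:
{"method": "send_rows", "body": {
  "increments": [
    [9.18,[-4.1,-0.3,-0.9],[0,0,0.09]],
    [9.18,[-4.1,0,-0.9],[0,0,0.09]],
    [9.18,[-4.1,0.4,-0.9],[0,0,0.09]],
    [9.18,[-4.0,0.8,-0.9],[0,0,0.09]],
    [9.18,[-4.0,1.1,-0.9],[0,0,0.09]]
  ]
}}

```text
clock: 1.15
position: [0.4861, 0.2482, 0.3171]
ee_rot: [-1.894, -2.506, -0.0]
force: [-0.1, 0.5, 0.7]
width: 1.002
gripper_force: 0.0
```

Request:
{"method": "send_rows", "body": {
  "increments": [
    [9.18,[0,0,0],[0,0,0]],
    [9.18,[0,0,0],[0,0,0]],
    [9.18,[0,0,0],[0,0,0]]
  ]
}}

```text
clock: 1.45
position: [0.4847, 0.2507, 0.3163]
ee_rot: [-1.887, -2.511, 0.001]
force: [0.2, 0.6, -1.4]
width: 0.997
gripper_force: 0.0
```

Run:
```python
from h import *
import pickle
p=arm.camera_params("wrist");im=arm.get_image("wrist");pickle.dump(p,open("w1.pkl","wb"))
cv2.imwrite("pics/w1.png",im[:,:,::-1]);cv2.imwrite("pics/w1b.png",cv2.resize(im[:,:,::-1],(800,600),interpolation=cv2.INTER_CUBIC))
o=arm.observe();print(o["clock"],o["position"],o["dq"].round(3))
```

```text
1.5 [0.48453532 0.25092403 0.31623118] [-0.005  0.001 -0.    -0.003  0.002  0.002 -0.   ]
```

View pics/w1b.png

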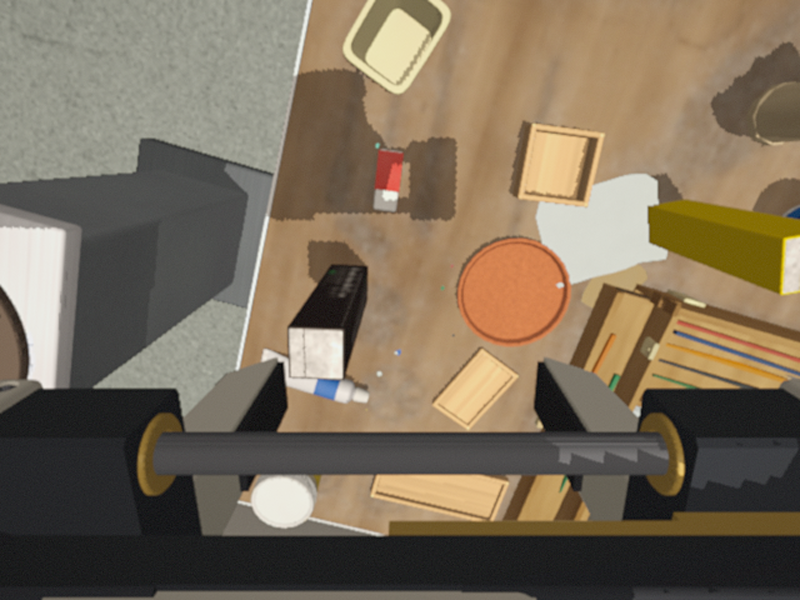

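The wrist view shows the carton top (317,352), holder (560,164), saucer (514,291), eraser tray (475,388), eraser (389,180) and pail (398,40). The box front lies right of x≈580 px.

Run:
```python
from h import *
import pickle
p=pickle.load(open("w1.pkl","rb"))
def q(n,pts,z):
    W=ray(p,np.array(pts)/1.25,z)[:,:2]
    e=[W[(i+1)%len(W)]-W[i] for i in range(len(W))]
    print(n,"c",W.mean(0).round(4),"len",[int(np.linalg.norm(x)*1000) for x in e],"ang",[int(np.degrees(np.arctan2(x[1],x[0]))) for x in e])
q("carton",[(290,327),(344,331),(344,379),(290,373)],.182)
q("holder",[(527,122),(604,133),(593,206),(518,196)],.028)
q("sauc",[(514,238),(571,291),(514,344),(457,291)],.011)
q("etray",[(481,347),(518,377),(467,428),(433,402)],.0075)
q("eraser",[(378,150),(403,150),(397,210),(374,208)],.013)
q("pail",[(450,20),(405,92)],.062);q("pail",[(395,92),(345,52)],.062)
q("boxfront",[(605,285),(510,520)],.03)
q("yellowtop",[(785,215),(785,290)],.182)
q("yellowbot",[(648,205),(650,245)],.0)
```

```text
carton c [0.4369 0.1889] len [35, 34, 36, 33] ang [11, -76, -170, 101]
holder c [0.5943 0.3556] len [69, 63, 70, 63] ang [8, -75, -171, 103]
sauc c [0.5999 0.2277] len [81, 79, 84, 76] ang [-25, -116, 152, 61]
etray c [0.5974 0.1105] len [54, 82, 50, 82] ang [-23, -113, 155, 68]
eraser c [0.4478 0.2985] len [23, 55, 22, 53] ang [16, -80, -168, 100]
pail c [0.4538 0.4006] len [61, 61] ang [-108, 71]
pail c [0.414  0.3776] len [48, 48] ang [159, -20]
boxfront c [0.6798 0.1184] len [289, 289] ang [-88, 91]
yellowtop c [0.7025 0.3364] len [48, 48] ang [-60, 119]
yellowbot c [0.7085 0.3279] len [40, 40] ang [-62, 117]
```

```bash
python3 -c "
from h import *
plan([(.436,.186,.26,13,9.18),(.436,.186,.13,13,9.18)])"
```

```text
t 1.5 [0.4845 0.2509 0.3162] yaw 16.2 w 9.21 F [-0.   0.2 -0.4]
(0.436, 0.186, 0.26, 13) 3
[[9.18,[-1.63,-2.16,1.88],[-0.0,-0.0,0.019]],[9.18,[-1.67,-2.12,1.87],[-0.0,-0.0,0.019]],[9.18,[-1.7,-2.09,1.88],[-0.0,-0.0,0.019]]]
(0.436, 0.186, 0.13, 13) 3
[[9.18,[-0.0,0.0,4.33],[-0.0,-0.0,-0.0]],[9.18,[-0.0,0.01,4.33],[-0.0,-0.0,-0.0]],[9.18,[-0.01,0.0,4.34],[-0.0,-0.0,-0.0]]]
```

Request:
{"method": "send_rows", "body": {
  "increments": [
    [9.18,[-1.6,-2.2,1.9],[0,0,0.019]],
    [9.18,[-1.7,-2.1,1.9],[0,0,0.019]],
    [9.18,[-1.7,-2.1,1.9],[0,0,0.019]],
    [9.18,[0,0,0],[0,0,0]],
    [9.18,[0,0,2.0],[0,0,0]]
  ]
}}

```text
clock: 2.0
position: [0.4371, 0.1863, 0.2412]
ee_rot: [1.958, 2.456, 0.006]
force: [0.4, 1.3, 0.8]
width: 1.0
gripper_force: 0.0
```

Request:
{"method": "send_rows", "body": {
  "increments": [
    [9.18,[0,0,3.0],[0,0,0]],
    [9.18,[0,0,3.0],[0,0,0]],
    [9.18,[0,0,3.0],[0,0,0]],
    [9.18,[0,0,2.0],[0,0,0]],
    [9.18,[0,0,0],[0,0,0]]
  ]
}}

```text
clock: 2.5
position: [0.435, 0.1855, 0.1277]
ee_rot: [-1.956, -2.456, 0.006]
force: [-0.3, -0.3, 0.1]
width: 0.996
gripper_force: 0.0
```

Request:
{"method": "send_rows", "body": {
  "increments": [
    [4.5,[0,0,0],[0,0,0]],
    [4.5,[0,0,0],[0,0,0]],
    [4.5,[0,0,0],[0,0,0]],
    [4.5,[0,0,0],[0,0,0]],
    [4.5,[0,0,0],[0,0,0]]
  ],
  "force": 15
}}

```text
clock: 3.0
position: [0.4369, 0.185, 0.1303]
ee_rot: [1.96, 2.455, 0.002]
force: [0.4, -1.2, -0.3]
width: 0.611
gripper_force: 0.0
```

Request:
{"method": "send_rows", "body": {
  "increments": [
    [3,[0,0,0],[0,0,0]],
    [3,[0,0,0],[0,0,0]],
    [3,[0,0,0],[0,0,0]],
    [3,[0,0,0],[0,0,0]],
    [3,[0,0,0],[0,0,0]]
  ]
}}

```text
clock: 3.5
position: [0.4367, 0.1848, 0.1298]
ee_rot: [1.961, 2.455, 0.0]
force: [-0.5, 0.4, 2.0]
width: 0.418
gripper_force: 14.9
```

```bash
python3 -c "
from h import *
plan([(.4367,.1848,.19,13,3),(.592,.352,.19,11,3),(.592,.352,.172,11,3)],step=.04)"
```

```text
t 3.5 [0.4367 0.1848 0.1298] yaw 12.77 w 3.84 F [-0.5  0.4  2. ]
(0.4367, 0.1848, 0.19, 13) 2
[[3,[0.0,0.0,-3.01],[0.0,-0.0,-0.002]],[3,[0.0,0.0,-3.01],[0.0,-0.0,-0.002]]]
(0.592, 0.352, 0.19, 11) 6
[[3,[2.13,3.15,-0.0],[0.0,-0.0,0.006]],[3,[2.15,3.14,-0.0],[0.0,-0.0,0.006]],[3,[2.17,3.12,-0.0],[0.0,-0.0,0.006]],[3,[2.19,3.11,-0.0],[0.0,-0.0,0.006]],[3,[2.21,3.1,-0.0],[0.0,-0.0,0.006]]]
[[3,[2.23,3.08,-0.0],[0.0,-0.0,0.006]]]
(0.592, 0.352, 0.172, 11) 1
[[3,[0.0,-0.0,1.8],[0.0,-0.0,-0.001]]]
```

Request:
{"method": "send_rows", "body": {
  "increments": [
    [3,[0,0,-2],[0,0,0]],
    [3,[0,0,-2],[0,0,0]],
    [3,[0,0,-2],[0,0,0]],
    [3,[1.1,1.6,0],[0,0,0.006]],
    [3,[2.1,3.1,0],[0,0,0.006]]
  ]
}}

```text
clock: 4.0
position: [0.4751, 0.2251, 0.1905]
ee_rot: [-1.978, -2.44, -0.0]
force: [0.8, 0.2, 0.1]
width: 0.421
gripper_force: 14.9
```

Request:
{"method": "send_rows", "body": {
  "increments": [
    [3,[2.2,3.1,0],[0,0,0.006]],
    [3,[2.2,3.1,0],[0,0,0.006]],
    [3,[2.2,3.1,0],[0,0,0.006]],
    [3,[2.2,3.1,0],[0,0,0.006]],
    [3,[1.1,1.5,0],[0,0,0]]
  ]
}}

```text
clock: 4.5
position: [0.5931, 0.3536, 0.1886]
ee_rot: [-2.002, -2.42, 0.0]
force: [0.1, 0.6, -0.3]
width: 0.416
gripper_force: 14.9
```

Request:
{"method": "send_rows", "body": {
  "increments": [
    [3,[0,0,0.9],[0,0,0]],
    [3,[0,0,0.9],[0,0,0]],
    [3,[0,0,0],[0,0,0]],
    [3,[0,0,0],[0,0,0]]
  ]
}}

```text
clock: 4.9
position: [0.5914, 0.3499, 0.1715]
ee_rot: [-2.005, -2.418, 0.002]
force: [1.7, -0.4, -0.8]
width: 0.418
gripper_force: 14.9
```

Run:
```python
from h import *
o=arm.observe();print(o["clock"],o["position"],o["width"])
a=arm.get_image("scene")[120:260,220:380,::-1];b=arm.get_image("side")[130:270,220:380,::-1];w=arm.get_image("wrist")[:,:,::-1];cv2.imwrite("pics/w2.png",w)
f=lambda x:cv2.resize(x,(400,350),interpolation=cv2.INTER_CUBIC)
cv2.imwrite("pics/c2.png",np.hstack([f(a),f(b)]))
```

```text
4.9 [0.59135871 0.34987089 0.17152579] 0.41766641533792204
```

View pics/c2.png

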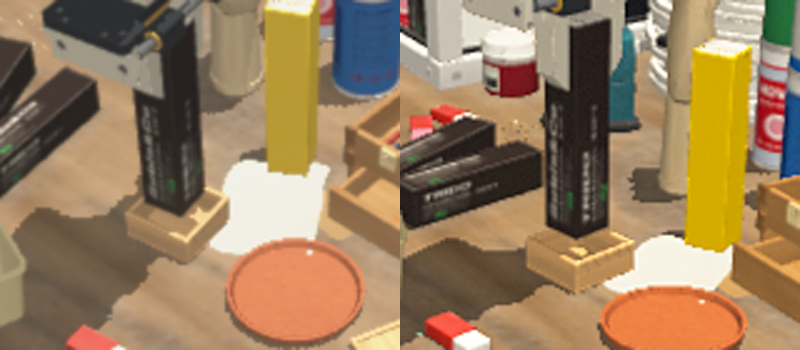

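The holder's left and right corners in the scene crop are at (127,208) and (229,206). The carton bottom is at (147,202), (180,214) and (203,200), so it looks nearly centred.

Run:
```python
from h import *
p=arm.camera_params("scene");s=arm.camera_params("side")
S=lambda pts:np.array(pts)/2.5+[220,120]
D=lambda pts:np.array(pts)/2.5+[60,130]
print("scene holder",ray(p,S([(127,208),(229,206)]),.028).mean(0),"carton",ray(p,S([(147,202),(203,200)]),.0417).mean(0))
print("side holder",ray(s,D([(527,233),(633,243)]),.028).mean(0),"carton",ray(s,D([(547,223),(607,225)]),.0417).mean(0))
# model overlay: predicted projections
def draw(img,P,x,y,z,half,yaw,c):
    a=np.radians(yaw);e=np.array([[1,1],[1,-1],[-1,-1],[-1,1]])*half@np.array([[np.cos(a),np.sin(a)],[-np.sin(a),np.cos(a)]])
    q=proj(P,np.c_[e+[x,y],np.full(4,z)]);cv2.polylines(img,[(q*16).astype(np.int32)],True,c,1,cv2.LINE_AA,4)
out=[]
for P,n,(r,cc) in((p,"scene",(150,250)),(s,"side",(180,250))):
    im=np.ascontiguousarray(arm.get_image(n)[:,:,::-1])
    big=im[r:r+75,cc:cc+86]; K=dict(P);k=np.array(P["camera_matrix"]).copy();k[0,2]-=cc;k[1,2]-=r;k[:2]*=4.6;K["camera_matrix"]=k
    big=cv2.resize(big,None,fx=4.6,fy=4.6,interpolation=cv2.INTER_CUBIC)
    draw(big,K,.592,.349,.028,.033,11,(255,0,0));draw(big,K,.5914,.350,.0417,.019,11,(0,0,255));out.append(big)
cv2.imwrite("pics/c3.png",np.hstack(out))
```

```text
scene holder [0.59100943 0.34926292 0.028     ] carton [0.58502194 0.34586932 0.0417    ]
side holder [0.59495961 0.35273571 0.028     ] carton [0.59226006 0.35278865 0.0417    ]
```

View pics/c3.png

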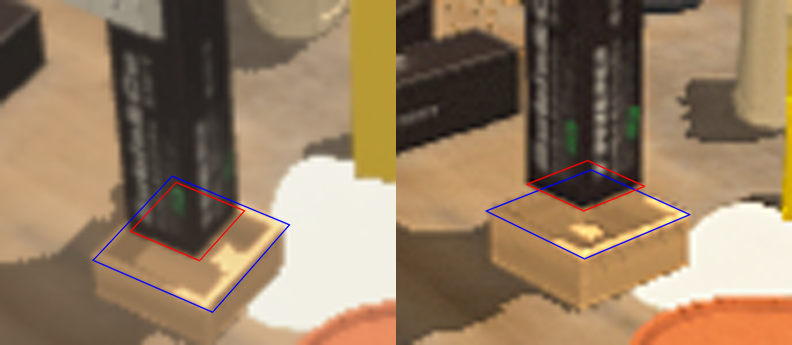

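The overlay matches to about 2 mm. I'll lower the carton with a 2 mm shift and release it.

Request:
{"method": "send_rows", "body": {
  "increments": [
    [3,[0,0.2,1],[0,0,0]],
    [3,[0,0,1],[0,0,0]],
    [3,[0,0,0.9],[0,0,0]],
    [3,[0,0,0.7],[0,0,0]],
    [3,[0,0,0.1],[0,0,0]]
  ]
}}

```text
clock: 5.65
position: [0.5938, 0.3511, 0.1336]
ee_rot: [-2.004, -2.419, 0.002]
force: [-0.0, 0.1, -0.5]
width: 0.42
gripper_force: 15.0
```

Request:
{"method": "send_rows", "body": {
  "increments": [
    [3,[0,0,0],[0,0,0]],
    [3,[0,0,0],[0,0,0]],
    [3,[0,0,0.05],[0,0,0]],
    [3,[0,0,0],[0,0,0]]
  ]
}}

```text
clock: 6.05
position: [0.594, 0.3513, 0.1344]
ee_rot: [2.004, 2.419, 0.0]
force: [-1.1, 0.3, -0.4]
width: 0.418
gripper_force: 15.0
```

Request:
{"method": "send_rows", "body": {
  "increments": [
    [4.8,[0,0,0],[0,0,0]],
    [4.8,[0,0,0],[0,0,0]],
    [5.5,[0,0,0],[0,0,0]],
    [5.5,[0,0,0],[0,0,0]],
    [5.5,[0,0,0],[0,0,0]]
  ]
}}

```text
clock: 6.55
position: [0.594, 0.3513, 0.1343]
ee_rot: [-2.004, -2.419, -0.0]
force: [0.1, 0.2, 0.3]
width: 0.6
gripper_force: 0.0
```

```bash
python3 -c "
from h import *
plan([(.594,.3513,.24,11,5.5),(.425,.405,.22,-18,9.18)])"
```

```text
t 6.55 [0.594  0.3513 0.1343] yaw 10.71 w 5.51 F [0.1 0.2 0.3]
(0.594, 0.3513, 0.24, 11) 3
[[5.5,[0.0,-0.0,-3.52],[0.0,-0.0,-0.002]],[5.5,[0.0,-0.0,-3.53],[0.0,-0.0,-0.002]],[5.5,[0.0,-0.0,-3.52],[0.0,-0.0,-0.002]]]
(0.425, 0.405, 0.22, -18) 4
[[9.18,[2.13,-3.89,0.5],[0.0,-0.0,0.127]],[9.18,[1.62,-4.13,0.5],[0.0,-0.0,0.127]],[9.18,[1.08,-4.3,0.5],[0.0,-0.0,0.127]],[9.18,[0.53,-4.4,0.5],[0.0,-0.0,0.127]]]
```

Request:
{"method": "send_rows", "body": {
  "increments": [
    [5.5,[0,0,-2],[0,0,0]],
    [5.5,[0,0,-4],[0,0,0]],
    [5.5,[0,0,-4.5],[0,0,0]],
    [5.5,[0,0,0],[0,0,0]]
  ]
}}

```text
clock: 6.95
position: [0.5971, 0.3524, 0.2464]
ee_rot: [2.003, 2.416, 0.016]
force: [0.4, 0.1, -0.4]
width: 0.597
gripper_force: 0.0
```

Request:
{"method": "send_rows", "body": {
  "increments": [
    [9.18,[2.1,-3.9,0.5],[0,0,0.127]],
    [9.18,[1.6,-4.1,0.5],[0,0,0.127]],
    [9.18,[1.1,-4.3,0.5],[0,0,0.127]],
    [9.18,[0.5,-4.4,0.5],[0,0,0.127]],
    [9.18,[0,0,0],[0,0,0]]
  ]
}}

```text
clock: 7.45
position: [0.4182, 0.4092, 0.2181]
ee_rot: [-2.542, -1.841, 0.006]
force: [0.2, 0.8, 0.2]
width: 0.973
gripper_force: 0.0
```

Request:
{"method": "send_rows", "body": {
  "increments": [
    [9.18,[0,0,0],[0,0,0]],
    [9.18,[0,0,0],[0,0,0]]
  ]
}}

```text
clock: 7.65
position: [0.4268, 0.4049, 0.2196]
ee_rot: [2.548, 1.837, 0.002]
force: [0.7, -0.7, 0.3]
width: 1.001
gripper_force: 0.0
```

Run:
```python
from h import *
o=arm.observe();print(o["clock"],o["position"])
p=arm.camera_params("wrist");w=arm.get_image("wrist")[:,:,::-1].copy();import pickle;pickle.dump(p,open("w3.pkl","wb"))
def rect(c,hx,hy,yaw,z,col):
    a=np.radians(yaw);e=np.array([[hx,hy],[hx,-hy],[-hx,-hy],[-hx,hy]])@np.array([[np.cos(a),np.sin(a)],[-np.sin(a),np.cos(a)]])
    q=proj(p,np.c_[e+c,np.full(4,z)]);cv2.polylines(w,[(q*16).astype(np.int32)],True,col,1,cv2.LINE_AA,4)
rect([.427,.405],.03,.0375,-18,.062,(255,0,0))
rect([.4475,.296],.0115,.028,12,.013,(255,0,0))
cv2.imwrite("pics/w3.png",w)
```

```text
7.65 [0.4268469  0.40491523 0.21959849]
```

View pics/w3.png

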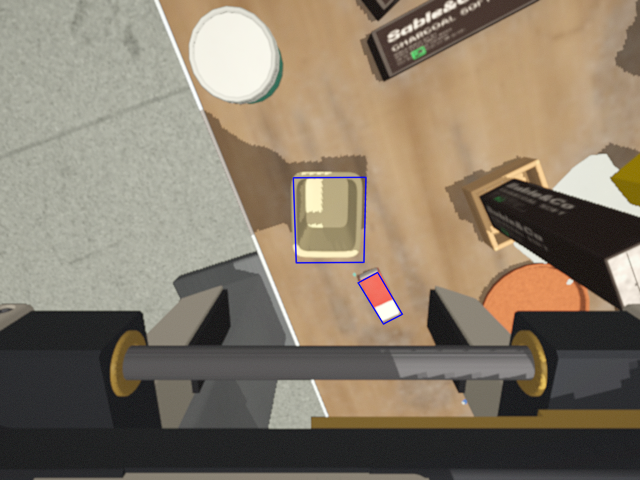

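The pail rim spans cols 292–365 and rows 171–258, about 5 px above my prediction. Yaw is right. The carton stands in its holder.

```bash
python3 -c "
from h import *
plan([(.4265,.408,.038,-18,9.18)],step=.04)"
```

```text
t 7.7 [0.4272 0.4046 0.2195] yaw -18.47 w 9.16 F [-0.1 -0.6 -0.3]
(0.4265, 0.408, 0.038, -18) 5
[[9.18,[0.06,-0.04,3.63],[0.0,-0.0,-0.002]],[9.18,[0.06,-0.04,3.63],[0.0,-0.0,-0.002]],[9.18,[0.06,-0.04,3.63],[0.0,-0.0,-0.002]],[9.18,[0.06,-0.04,3.63],[0.0,-0.0,-0.002]],[9.18,[0.05,-0.03,3.63],[0.0,-0.0,-0.002]]]
```

Request:
{"method": "send_rows", "body": {
  "increments": [
    [9.18,[0.3,-0.2,4],[0,0,0]],
    [9.18,[0,0,4.3],[0,0,0]],
    [9.18,[0,0,4],[0,0,0]],
    [9.18,[0,0,3.5],[0,0,0]],
    [9.18,[0,0,2.3],[0,0,0]]
  ]
}}

```text
clock: 8.2
position: [0.4255, 0.407, 0.0356]
ee_rot: [2.549, 1.835, -0.003]
force: [0.3, -0.4, -0.6]
width: 0.999
gripper_force: 0.0
```

Request:
{"method": "send_rows", "body": {
  "increments": [
    [9.18,[0,0,0],[0,0,0]],
    [9.18,[0,0,0],[0,0,0]],
    [6.3,[0,0,0],[0,0,0]],
    [6.3,[0,0,0],[0,0,0]],
    [6.3,[0,0,0],[0,0,0]]
  ],
  "force": 12
}}

```text
clock: 8.7
position: [0.4252, 0.4095, 0.0394]
ee_rot: [-2.547, -1.837, -0.003]
force: [-0.2, 0.5, 0.2]
width: 0.79
gripper_force: 0.0
```

Request:
{"method": "send_rows", "body": {
  "increments": [
    [5,[0,0,0],[0,0,0]],
    [5,[0,0,0],[0,0,0]],
    [5,[0,0,0],[0,0,0]],
    [5,[0,0,0],[0,0,0]],
    [5,[0,0,0],[0,0,0]]
  ]
}}

```text
clock: 9.2
position: [0.4248, 0.4092, 0.0386]
ee_rot: [-2.548, -1.838, -0.001]
force: [0.1, -0.7, 6.1]
width: 0.644
gripper_force: 12.0
```

```bash
python3 -c "
from h import *
plan([(.4265,.408,.115,-18,5),(.599,.225,.115,-18,5),(.599,.225,.07,-18,5)],step=.04)"
```

```text
t 9.2 [0.4248 0.4092 0.0386] yaw -18.4 w 5.91 F [ 0.1 -0.7  6.1]
(0.4265, 0.408, 0.115, -18) 2
[[5,[-0.03,0.1,-3.82],[0.0,-0.0,-0.003]],[5,[-0.02,0.1,-3.82],[0.0,-0.0,-0.003]]]
(0.599, 0.225, 0.115, -18) 7
[[5,[-1.72,3.15,-0.0],[0.0,-0.0,-0.0]],[5,[-1.72,3.15,-0.0],[0.0,-0.0,-0.0]],[5,[-1.72,3.15,-0.0],[0.0,-0.0,-0.0]],[5,[-1.72,3.15,-0.0],[0.0,-0.0,-0.0]],[5,[-1.73,3.16,-0.0],[0.0,-0.0,-0.0]]]
[[5,[-1.72,3.15,-0.0],[0.0,-0.0,-0.0]],[5,[-1.73,3.16,-0.0],[0.0,-0.0,-0.0]]]
(0.599, 0.225, 0.07, -18) 2
[[5,[-0.0,-0.0,2.25],[0.0,-0.0,-0.0]],[5,[-0.0,-0.0,2.25],[0.0,-0.0,-0.0]]]
```

Request:
{"method": "send_rows", "body": {
  "increments": [
    [5,[0,0,-2],[0,0,0]],
    [5,[0,0,-4],[0,0,0]],
    [5,[0,0,-3.5],[0,0,0]],
    [5,[-1.9,0.7,0],[0,0,-0.07]],
    [5,[-3.8,1.1,0],[0,0,-0.137]]
  ]
}}

```text
clock: 9.7
position: [0.4262, 0.352, 0.134]
ee_rot: [-2.336, -2.1, -0.005]
force: [1.2, -1.5, -1.7]
width: 0.644
gripper_force: 12.0
```

Request:
{"method": "send_rows", "body": {
  "increments": [
    [5,[-3.9,0.5,0],[0,0,-0.137]],
    [5,[-3.9,0,0],[0,0,-0.137]],
    [5,[-1.9,-0.3,0],[0,0,-0.137]],
    [5,[0,0,0],[0,0,-0.137]],
    [5,[0,0,0],[0,0,-0.137]]
  ]
}}

```text
clock: 10.2
position: [0.4278, 0.2505, 0.1331]
ee_rot: [-1.5, -2.76, 0.001]
force: [-0.4, 1.5, -0.9]
width: 0.647
gripper_force: 12.0
```

Request:
{"method": "send_rows", "body": {
  "increments": [
    [5,[0,0,0],[0,0,-0.137]],
    [5,[0,0,0],[0,0,-0.137]],
    [5,[0,0,0],[0,0,-0.137]],
    [5,[0,0,0],[0,0,-0.137]],
    [5,[0,0,0],[0,0,-0.137]]
  ]
}}

```text
clock: 10.7
position: [0.4277, 0.2514, 0.133]
ee_rot: [-0.484, -3.104, 0.001]
force: [-0.1, -0.1, -0.7]
width: 0.645
gripper_force: 12.0
```

Request:
{"method": "send_rows", "body": {
  "increments": [
    [5,[0,0,0],[0,0,-0.137]],
    [5,[0,0,0],[0,0,-0.137]],
    [5,[0,0,0],[0,0,-0.137]],
    [5,[0,0,0],[0,0,-0.137]],
    [5,[0,0,0],[0,0,-0.137]]
  ]
}}

```text
clock: 11.2
position: [0.4276, 0.2514, 0.1329]
ee_rot: [0.587, -3.086, 0.0]
force: [0.1, -0.2, -0.1]
width: 0.645
gripper_force: 12.0
```

Request:
{"method": "send_rows", "body": {
  "increments": [
    [5,[0,0,0],[0,0,-0.137]],
    [5,[0,0,0],[0,0,-0.137]],
    [5,[0,0,0],[0,0,-0.137]],
    [5,[0,0,0],[0,0,-0.137]],
    [5,[0,0,0],[0,0,0]]
  ]
}}

```text
clock: 11.7
position: [0.4278, 0.2513, 0.1329]
ee_rot: [1.395, -2.814, -0.0]
force: [0.0, 0.3, -0.9]
width: 0.647
gripper_force: 12.0
```

```bash
python3 -c "
from h import *
plan([(.599,.225,.13,155,5),(.599,.225,.065,155,5)],step=.04);print(arm.observe()['joints'].round(2))"
```

```text
t 11.7 [0.4278 0.2513 0.1329] yaw 142.72 w 5.94 F [ 0.   0.3 -0.9]
(0.599, 0.225, 0.13, 155) 5
[[5,[-1.66,-3.04,0.06],[0.0,-0.0,-0.043]],[5,[-1.52,-3.11,0.06],[0.0,-0.0,-0.043]],[5,[-1.39,-3.18,0.05],[0.0,-0.0,-0.043]],[5,[-1.25,-3.23,0.06],[0.0,-0.0,-0.043]],[5,[-1.11,-3.28,0.05],[0.0,-0.0,-0.043]]]
(0.599, 0.225, 0.065, 155) 2
[[5,[-0.0,-0.0,3.25],[0.0,-0.0,0.0]],[5,[-0.0,-0.01,3.25],[0.0,-0.0,0.0]]]
[-0.48  0.35 -0.2   1.98  0.09  0.82  1.76]
```

Request:
{"method": "send_rows", "body": {
  "increments": [
    [5,[-1.7,-3.0,0],[0,0,-0.043]],
    [5,[-1.5,-3.1,0],[0,0,-0.043]],
    [5,[-1.4,-3.2,0],[0,0,-0.043]],
    [5,[-1.2,-3.2,0],[0,0,-0.043]],
    [5,[-1.1,-3.3,0.3],[0,0,-0.043]]
  ]
}}

```text
clock: 12.2
position: [0.5999, 0.2246, 0.1302]
ee_rot: [1.682, -2.653, 0.0]
force: [0.0, 1.1, 0.1]
width: 0.649
gripper_force: 12.0
```

Request:
{"method": "send_rows", "body": {
  "increments": [
    [5,[0,0,2],[0,0,0]],
    [5,[0,0,3],[0,0,0]],
    [5,[0,0,1.5],[0,0,0]],
    [5,[0,0,0],[0,0,0]],
    [5,[0,0,0],[0,0,0]]
  ]
}}

```text
clock: 12.7
position: [0.5987, 0.2252, 0.0657]
ee_rot: [1.685, -2.651, 0.0]
force: [0.2, 0.4, 0.5]
width: 0.643
gripper_force: 12.0
```

Run:
```python
from h import *
o=arm.observe();print(o["clock"],o["position"],o["force"].round(1))
a=arm.get_image("scene")[150:290,260:420,::-1];b=arm.get_image("side")[170:310,240:400,::-1]
f=lambda x:cv2.resize(x,(400,350),interpolation=cv2.INTER_CUBIC)
cv2.imwrite("pics/c4.png",np.hstack([f(a),f(b)]))
```

```text
12.7 [0.59866291 0.22524898 0.06570102] [0.2 0.4 0.5]
```

View pics/c4.png

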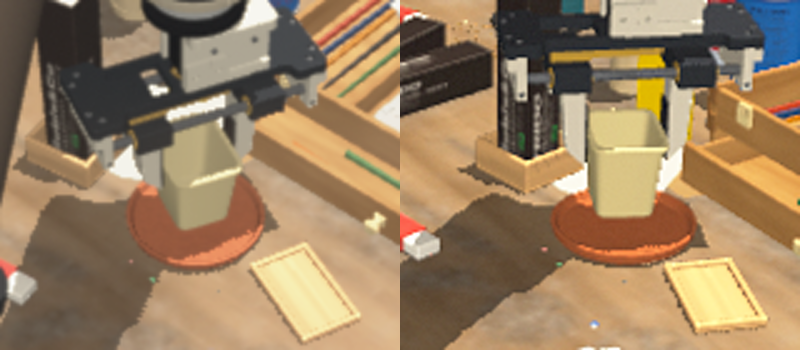

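The pail is above the saucer and centred in both views, so I'll lower it.

Request:
{"method": "send_rows", "body": {
  "increments": [
    [5,[0,0,1],[0,0,0]],
    [5,[0,0,0.8],[0,0,0]],
    [5,[0,0,0.5],[0,0,0]],
    [5,[0,0,0],[0,0,0]],
    [5,[0,0,0],[0,0,0]]
  ]
}}

```text
clock: 13.3
position: [0.5985, 0.2249, 0.0418]
ee_rot: [1.686, -2.65, -0.0]
force: [-0.2, 0.1, -0.4]
width: 0.645
gripper_force: 12.0
```

Request:
{"method": "send_rows", "body": {
  "increments": [
    [6.3,[0,0,0],[0,0,0]],
    [6.6,[0,0,0],[0,0,0]],
    [7.5,[0,0,0],[0,0,0]],
    [7.5,[0,0,0],[0,0,0]],
    [7.5,[0,0,0],[0,0,0]]
  ]
}}

```text
clock: 13.8
position: [0.5987, 0.2249, 0.0423]
ee_rot: [-1.686, 2.651, -0.0]
force: [-0.2, 0.3, 0.7]
width: 0.813
gripper_force: 0.0
```

```bash
python3 -c "
from h import *
plan([(.599,.225,.14,155,7.5),(.447,.25,.16,192,5)],step=.04);print(arm.observe()['joints'].round(2))"
```

```text
t 13.8 [0.5987 0.2249 0.0423] yaw 154.92 w 7.46 F [-0.2  0.3  0.7]
(0.599, 0.225, 0.14, 155) 3
[[7.5,[-0.01,-0.01,-3.26],[-0.0,0.0,-0.0]],[7.5,[-0.0,-0.01,-3.26],[-0.0,0.0,-0.0]],[7.5,[-0.01,-0.0,-3.25],[-0.0,0.0,-0.0]]]
(0.447, 0.25, 0.16, 192) 5
[[5,[0.84,2.96,-0.4],[-0.0,0.0,-0.129]],[5,[0.45,3.05,-0.4],[-0.0,0.0,-0.129]],[5,[0.05,3.08,-0.4],[-0.0,0.0,-0.129]],[5,[-0.35,3.06,-0.4],[-0.0,0.0,-0.129]],[5,[-0.73,2.99,-0.41],[-0.0,0.0,-0.129]]]
[-0.32  0.66 -0.19  1.7   0.16  0.8   2.12]
```

Request:
{"method": "send_rows", "body": {
  "increments": [
    [7.5,[0,0,-2],[0,0,0]],
    [7.5,[0,0,-4],[0,0,0]],
    [7.5,[0,0,-4],[0,0,0]],
    [7.5,[0.6,3.9,-0.5],[0,0,0]],
    [6,[0.6,3.9,0],[0,0,0]]
  ]
}}

```text
clock: 14.3
position: [0.5238, 0.2476, 0.1492]
ee_rot: [-1.681, 2.649, -0.001]
force: [-1.6, 0.6, -0.4]
width: 0.769
gripper_force: 0.0
```

Request:
{"method": "send_rows", "body": {
  "increments": [
    [6,[0.6,3.9,0],[0,0,0]],
    [6,[0.6,3.9,0],[0,0,0]],
    [6,[0,0,0],[0,0,0.138]],
    [6,[0,0,0],[0,0,0.138]],
    [6,[0,0,0],[0,0,0.138]]
  ]
}}

```text
clock: 14.8
position: [0.4469, 0.2695, 0.1475]
ee_rot: [-1.098, 2.943, 0.0]
force: [0.4, -0.7, 0.3]
width: 0.655
gripper_force: 0.0
```

Request:
{"method": "send_rows", "body": {
  "increments": [
    [6,[0,0,0],[0,0,0.138]],
    [6,[0,0,0],[0,0,0.138]],
    [6,[0,0,0],[0,0,0.138]],
    [6,[0,0,0],[0,0,0.138]],
    [6,[0,0,0],[0,0,0.138]]
  ]
}}

```text
clock: 15.3
position: [0.4472, 0.2694, 0.1474]
ee_rot: [-0.037, 3.141, 0.0]
force: [-0.2, 0.5, 0.5]
width: 0.654
gripper_force: 0.0
```

Request:
{"method": "send_rows", "body": {
  "increments": [
    [6,[0,0,0],[0,0,0.138]],
    [6,[0,0,0],[0,0,0.138]],
    [6,[0,0,0],[0,0,0.138]],
    [6,[0,0,0],[0,0,0.138]],
    [6,[0,0,0],[0,0,0.138]]
  ]
}}

```text
clock: 15.8
position: [0.4472, 0.2694, 0.1474]
ee_rot: [1.028, 2.969, 0.001]
force: [0.1, 0.2, 0.4]
width: 0.649
gripper_force: 0.0
```

Request:
{"method": "send_rows", "body": {
  "increments": [
    [6,[0,0,0],[0,0,0.138]],
    [6,[0,0,0],[0,0,0.138]],
    [6,[0,0,0],[0,0,0.138]],
    [6,[0,0,0],[0,0,0.138]],
    [6,[0,0,0],[0,0,0.138]]
  ]
}}

```text
clock: 16.3
position: [0.4472, 0.2695, 0.1474]
ee_rot: [-1.971, -2.446, -0.001]
force: [0.4, 0.2, -0.1]
width: 0.653
gripper_force: 0.0
```

Request:
{"method": "send_rows", "body": {
  "increments": [
    [6,[0,0,0],[0,0,0]],
    [6,[0,0,0],[0,0,0]],
    [6,[0,0,0],[0,0,0]]
  ]
}}

```text
clock: 16.6
position: [0.4472, 0.2694, 0.1473]
ee_rot: [-1.96, -2.455, -0.0]
force: [0.7, 0.5, -0.5]
width: 0.653
gripper_force: 0.0
```

Run:
```python
from h import *
import pickle
p=arm.camera_params("wrist");w=arm.get_image("wrist")[:,:,::-1].copy();pickle.dump(p,open("w4.pkl","wb"))
def rect(c,hx,hy,yaw,z,col):
    a=np.radians(yaw);e=np.array([[hx,hy],[hx,-hy],[-hx,-hy],[-hx,hy]])@np.array([[np.cos(a),np.sin(a)],[-np.sin(a),np.cos(a)]])
    q=proj(p,np.c_[e+c,np.full(4,z)]);cv2.polylines(w,[(q*16).astype(np.int32)],True,col,1,cv2.LINE_AA,4)
rect([.4475,.296],.0115,.028,12,.013,(255,0,0))
rect([.597,.108],.0265,.043,-22,.0075,(255,0,0))
rect([.599,.225],.058,.058,0,.011,(0,255,0))
rect([.594,.351],.019,.019,11,.186,(0,255,255))
rect([.594,.351],.033,.033,11,.028,(0,255,0))
cv2.imwrite("pics/w4.png",w)
plan([(.447,.296,.009,12,4.5)])
```

```text
t 16.65 [0.4472 0.2693 0.1473] yaw 12.74 w 6.0 F [-0.2  0.3 -0.1]
(0.447, 0.296, 0.009, 12) 4
[[4.5,[0.65,0.14,3.46],[0.0,-0.0,0.003]],[4.5,[0.65,0.14,3.46],[0.0,-0.0,0.003]],[4.5,[0.65,0.14,3.45],[0.0,-0.0,0.003]],[4.5,[0.66,0.14,3.46],[0.0,-0.0,0.003]]]
```

View pics/w4.png

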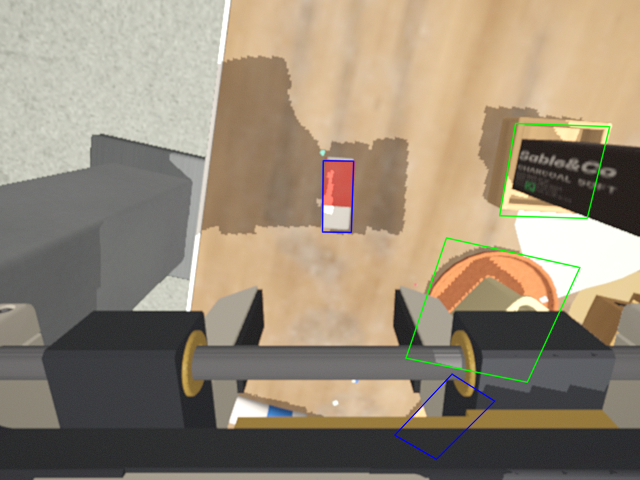

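The eraser overlay fits to about 2 mm. I'll grasp with the tips about 6 mm above the counter.

Request:
{"method": "send_rows", "body": {
  "increments": [
    [5,[0.9,0.2,3.5],[0,0,0.003]],
    [5,[0.9,0.2,3.5],[0,0,0.003]],
    [5,[0.9,0.2,3.5],[0,0,0.003]],
    [5,[0,0,2.5],[0,0,0.003]],
    [5,[0,0,1],[0,0,0]]
  ]
}}

```text
clock: 17.15
position: [0.446, 0.2963, 0.005]
ee_rot: [-1.976, -2.441, 0.005]
force: [-0.1, -0.0, -0.3]
width: 0.545
gripper_force: 0.0
```

Request:
{"method": "send_rows", "body": {
  "increments": [
    [5,[0,0,0.1],[0,0,0]],
    [5,[0,0,0],[0,0,0]],
    [5,[0,0,0],[0,0,0]]
  ]
}}

```text
clock: 17.45
position: [0.4482, 0.2974, 0.0076]
ee_rot: [1.979, 2.44, 0.004]
force: [0.6, -0.5, -0.5]
width: 0.545
gripper_force: 0.0
```

Request:
{"method": "send_rows", "body": {
  "increments": [
    [1.5,[0,0,0],[0,0,0]],
    [1.5,[0,0,0],[0,0,0]],
    [1.5,[0,0,0],[0,0,0]],
    [1.5,[0,0,0],[0,0,0]],
    [1.5,[0,0,0],[0,0,0]]
  ]
}}

```text
clock: 17.95
position: [0.4473, 0.2971, 0.0065]
ee_rot: [-1.979, -2.44, -0.001]
force: [-0.6, -0.1, 4.3]
width: 0.246
gripper_force: 11.8
```

Request:
{"method": "send_rows", "body": {
  "increments": [
    [1.5,[0,0,0],[0,0,0]],
    [1.5,[0,0,0],[0,0,0]],
    [1.5,[0,0,0],[0,0,0]]
  ]
}}

```text
clock: 18.25
position: [0.4474, 0.2971, 0.0065]
ee_rot: [-1.979, -2.44, -0.001]
force: [-1.0, 0.5, 4.4]
width: 0.254
gripper_force: 11.8
```

```bash
python3 -c "
from h import *
plan([(.447,.2965,.12,12,1.5),(.45,.108,.12,-21,1.5),(.597,.108,.12,-21,1.5),(.597,.108,.03,-21,1.5)],step=.04)"
```

```text
t 18.25 [0.4474 0.2971 0.0065] yaw 11.92 w 2.33 F [-1.   0.5  4.4]
(0.447, 0.2965, 0.12, 12) 3
[[1.5,[-0.02,-0.02,-3.78],[0.0,-0.0,-0.0]],[1.5,[-0.02,-0.01,-3.79],[0.0,-0.0,-0.0]],[1.5,[-0.01,-0.02,-3.78],[0.0,-0.0,-0.0]]]
(0.45, 0.108, 0.12, -21) 5
[[1.5,[-3.7,-0.72,-0.0],[0.0,-0.0,0.115]],[1.5,[-3.76,-0.29,-0.0],[0.0,-0.0,0.115]],[1.5,[-3.77,0.14,-0.0],[0.0,-0.0,0.115]],[1.5,[-3.73,0.58,-0.0],[0.0,-0.0,0.115]],[1.5,[-3.63,1.0,-0.01],[0.0,-0.0,0.115]]]
(0.597, 0.108, 0.12, -21) 4
[[1.5,[1.32,3.43,0.0],[0.0,-0.0,-0.0]],[1.5,[1.32,3.43,0.0],[0.0,-0.0,-0.0]],[1.5,[1.32,3.43,0.0],[0.0,-0.0,-0.0]],[1.5,[1.31,3.43,0.0],[0.0,-0.0,-0.0]]]
(0.597, 0.108, 0.03, -21) 3
[[1.5,[0.0,0.0,3.0],[0.0,-0.0,-0.0]],[1.5,[0.0,0.0,3.0],[0.0,-0.0,-0.0]],[1.5,[0.0,0.0,3.0],[0.0,-0.0,-0.0]]]
```

Request:
{"method": "send_rows", "body": {
  "increments": [
    [1.5,[0,0,-3.5],[0,0,0]],
    [1.5,[0,0,-4],[0,0,0]],
    [1.5,[0,0,-3.8],[0,0,0]],
    [1.5,[-3.7,-0.7,0],[0,0,0.115]],
    [1.5,[-3.8,-0.3,0],[0,0,0.115]]
  ]
}}

```text
clock: 18.75
position: [0.4492, 0.2217, 0.1203]
ee_rot: [2.248, 2.195, 0.005]
force: [0.1, -1.2, -1.0]
width: 0.248
gripper_force: 11.8
```

Request:
{"method": "send_rows", "body": {
  "increments": [
    [1.5,[-3.8,0.1,0],[0,0,0.115]],
    [1.5,[-3.7,0.6,0],[0,0,0.115]],
    [1.5,[-3.6,1.0,0],[0,0,0.115]],
    [1.5,[1.3,3.4,0],[0,0,0]],
    [1.5,[1.3,3.4,0],[0,0,0]]
  ]
}}

```text
clock: 19.25
position: [0.5231, 0.107, 0.1193]
ee_rot: [-2.591, -1.776, 0.001]
force: [1.1, 2.2, 0.3]
width: 0.254
gripper_force: 11.8
```

Request:
{"method": "send_rows", "body": {
  "increments": [
    [1.5,[1.3,3.4,0],[0,0,0]],
    [1.5,[1.3,3.5,0],[0,0,0]],
    [1.5,[0,0,3],[0,0,0]],
    [1.5,[0,0,3],[0,0,0]],
    [1.5,[0,0,2.8],[0,0,0]]
  ]
}}

```text
clock: 19.75
position: [0.5967, 0.1076, 0.0296]
ee_rot: [-2.59, -1.778, 0.001]
force: [0.0, -0.2, -0.8]
width: 0.25
gripper_force: 11.8
```

Request:
{"method": "send_rows", "body": {
  "increments": [
    [1.5,[0,0,0],[0,0,0]],
    [1.5,[0,0,0],[0,0,0]],
    [1.5,[0,0,0],[0,0,0]]
  ]
}}

```text
clock: 20.05
position: [0.5979, 0.1078, 0.0327]
ee_rot: [2.589, 1.778, 0.003]
force: [0.4, -0.2, 0.1]
width: 0.249
gripper_force: 11.8
```

Run:
```python
from h import *
o=arm.observe();print(o["clock"],o["position"],"yaw",np.degrees(np.arctan2(*Ro.from_rotvec(o["ee_rot"]).as_matrix()[[1,0],1])))
out=[]
for n,(r,c) in(("scene",(200,310)),("side",(230,290))):
    a=arm.get_image(n)[r:r+105,c:c+120,::-1];out.append(cv2.resize(a,(400,350),interpolation=cv2.INTER_CUBIC))
cv2.imwrite("pics/c5.png",np.hstack(out))
```

```text
20.05 [0.59789275 0.10783466 0.0327344 ] yaw -21.037036136735388
```

View pics/c5.png

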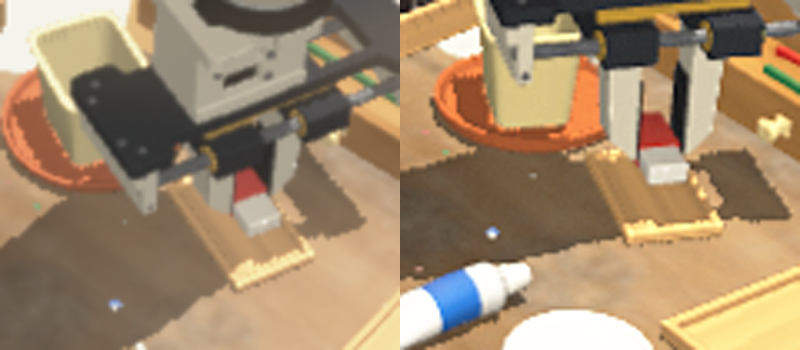

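The eraser's near end is at (667,183) in the side crop, above the tray whose near rim runs (632,240)–(722,225). I'll compute the offset.

Run:
```python
from h import *
u=np.array([np.cos(np.radians(69)),np.sin(np.radians(69))])
for n,off,e,t in(("scene",(310,200),[(245,235),(280,225)],[(239,287),(313,252)]),("side",(170,230),[(645,183),(688,182)],[(632,240),(722,225)])):
    p=arm.camera_params(n);off=np.array(off)
    f=lambda q,z:ray(p,np.array(q)/(10/3)+off,z)[:,:2].mean(0)
    print(n,"eraser",f(e,.0262)+.028*u,"tray",f(t,.0075)+.043*u)
plan([(.597,.109,.012,-21.5,1.5)])
```

```text
scene eraser [0.59657403 0.10927222] tray [0.59693568 0.10772416]
side eraser [0.5958809  0.10741596] tray [0.59498686 0.10292337]
t 20.15 [0.5979 0.108  0.0328] yaw -21.03 w 2.32 F [-0.1 -0.3  0.1]
(0.597, 0.109, 0.012, -21.5) 1
[[1.5,[0.06,-0.13,2.08],[0.002,-0.002,0.008]]]
```

Request:
{"method": "send_rows", "body": {
  "increments": [
    [1.5,[-0.2,0,1],[0,0,0]],
    [1.5,[0,0,0.8],[0,0,0]],
    [1.5,[0,0,0.4],[0,0,0]],
    [1.5,[0,0,0],[0,0,0]],
    [1.5,[0,0,0],[0,0,0]]
  ]
}}

```text
clock: 20.65
position: [0.5959, 0.1058, 0.0088]
ee_rot: [-2.589, -1.778, 0.001]
force: [-0.1, 0.6, 0.7]
width: 0.25
gripper_force: 11.9
```

Request:
{"method": "send_rows", "body": {
  "increments": [
    [3,[0,0,0],[0,0,0]],
    [3,[0,0,0],[0,0,0]],
    [4,[0,0,0],[0,0,0]],
    [4,[0,0,0],[0,0,0]],
    [4,[0,0,0],[0,0,0]]
  ]
}}

```text
clock: 21.15
position: [0.5962, 0.1059, 0.0092]
ee_rot: [2.59, 1.779, 0.0]
force: [-0.5, -0.4, -0.4]
width: 0.437
gripper_force: 0.0
```

```bash
python3 -c "
from h import *
plan([(.597,.106,.13,-21,4),(.43,.085,.13,-88,6.5)],step=.04);print(arm.observe()['joints'].round(2))"
```

```text
t 21.15 [0.5962 0.1059 0.0092] yaw -21.03 w 4.01 F [-0.5 -0.4 -0.4]
(0.597, 0.106, 0.13, -21) 4
[[4,[0.01,0.02,-3.02],[0.0,-0.0,-0.0]],[4,[0.01,0.02,-3.02],[0.0,-0.0,-0.0]],[4,[0.01,0.02,-3.02],[0.0,-0.0,-0.0]],[4,[0.01,0.02,-3.02],[0.0,-0.0,-0.0]]]
(0.43, 0.085, 0.13, -88) 9
[[6.5,[-0.88,-1.65,0.0],[0.0,-0.0,0.13]],[6.5,[-1.09,-1.52,0.0],[0.0,-0.0,0.13]],[6.5,[-1.28,-1.37,0.0],[0.0,-0.0,0.13]],[6.5,[-1.44,-1.19,0.0],[0.0,-0.0,0.13]],[6.5,[-1.59,-0.99,0.0],[0.0,-0.0,0.13]]]
[[6.5,[-1.7,-0.78,0.0],[0.0,-0.0,0.13]],[6.5,[-1.79,-0.55,0.0],[0.0,-0.0,0.13]],[6.5,[-1.84,-0.31,0.0],[0.0,-0.0,0.13]],[6.5,[-1.87,-0.07,0.0],[0.0,-0.0,0.13]]]
[-0.53  0.68  0.4   1.85 -0.4   0.69 -0.27]
```

Request:
{"method": "send_rows", "body": {
  "increments": [
    [4,[0,0,-2],[0,0,0]],
    [4,[0,0,-4],[0,0,0]],
    [4,[0,0,-4],[0,0,0]],
    [4,[0,0,-4],[0,0,0]],
    [4,[0,0,-2],[0,0,0]]
  ]
}}

```text
clock: 21.65
position: [0.5976, 0.1058, 0.1729]
ee_rot: [2.589, 1.777, 0.007]
force: [0.4, 0.1, 0.3]
width: 0.435
gripper_force: 0.0
```

Request:
{"method": "send_rows", "body": {
  "increments": [
    [6.5,[-0.9,-1.7,0],[0,0,0.13]],
    [6.5,[-1.1,-1.5,0],[0,0,0.13]],
    [6.5,[-1.3,-1.4,0],[0,0,0.13]],
    [6.5,[-1.4,-1.2,0],[0,0,0.13]],
    [6.5,[-1.6,-1.0,0],[0,0,0.13]]
  ]
}}

```text
clock: 22.15
position: [0.5018, 0.0944, 0.1693]
ee_rot: [-3.024, -0.85, -0.0]
force: [-0.4, 0.4, 0.2]
width: 0.707
gripper_force: 0.0
```

Request:
{"method": "send_rows", "body": {
  "increments": [
    [6.5,[-1.7,-0.8,0],[0,0,0.13]],
    [6.5,[-1.8,-0.6,0],[0,0,0.13]],
    [6.5,[-1.8,-0.3,0],[0,0,0.13]],
    [6.5,[-1.9,-0.1,0],[0,0,0.13]],
    [6.5,[0,0,0],[0,0,0]]
  ]
}}

```text
clock: 22.65
position: [0.4256, 0.0858, 0.1689]
ee_rot: [-3.14, -0.048, 0.004]
force: [1.2, 0.8, -0.1]
width: 0.708
gripper_force: 0.0
```

Request:
{"method": "send_rows", "body": {
  "increments": [
    [6.5,[0,0,0],[0,0,0]],
    [6.5,[0,0,0],[0,0,0]]
  ]
}}

```text
clock: 22.85
position: [0.4291, 0.0863, 0.1695]
ee_rot: [-3.141, -0.057, -0.002]
force: [0.1, 0.0, 0.2]
width: 0.705
gripper_force: 0.0
```

Run:
```python
from h import *
import pickle
p=arm.camera_params("wrist");w=arm.get_image("wrist")[:,:,::-1].copy();pickle.dump(p,open("w6.pkl","wb"))
def rect(c,hx,hy,yaw,z,col):
    a=np.radians(yaw);e=np.array([[hx,hy],[hx,-hy],[-hx,-hy],[-hx,hy]])@np.array([[np.cos(a),np.sin(a)],[-np.sin(a),np.cos(a)]])
    q=proj(p,np.c_[e+c,np.full(4,z)]);cv2.polylines(w,[(q*16).astype(np.int32)],True,col,1,cv2.LINE_AA,4)
rect([.4265,.0705],.061,.017,2,.012,(255,0,0))
rect([.596,-.0255],.076,.032,0,.010,(255,0,0))
rect([.597,.1065],.043,.0265,68,.0075,(0,255,0))
cv2.imwrite("pics/w6.png",w)
plan([(.4265,.0705,.009,-88,6.5)])
```

```text
t 22.9 [0.4291 0.0861 0.1694] yaw -87.95 w 6.51 F [-0.4  0.1  0. ]
(0.4265, 0.0705, 0.009, -88) 4
[[6.5,[-0.08,0.39,4.01],[0.0,-0.0,0.0]],[6.5,[-0.08,0.39,4.01],[0.0,-0.0,0.0]],[6.5,[-0.09,0.38,4.01],[0.0,-0.0,0.0]],[6.5,[-0.08,0.39,4.01],[0.0,-0.0,0.0]]]
```

View pics/w6.png

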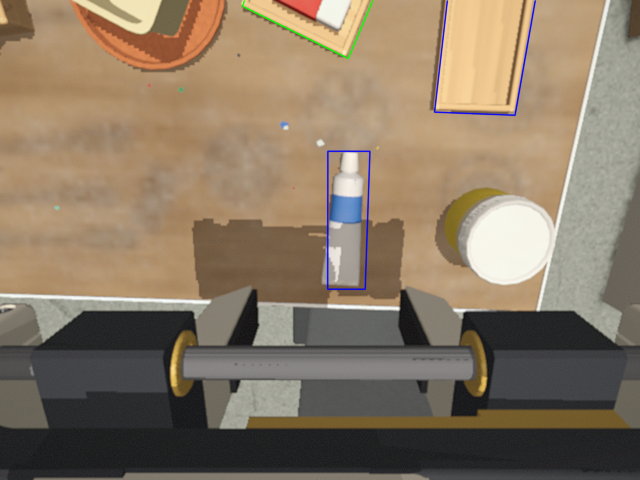

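The tube spans rows 151–288 with its near end at col 342 and its cap at col 349. Its axis is therefore along world x, with centre y≈0.0725. The tray outline fits, and the eraser lies inside its tray. Next I'll grasp the tube.

Request:
{"method": "send_rows", "body": {
  "increments": [
    [6.5,[0.4,0.7,4],[0,0,0.017]],
    [6.5,[0,0.6,4],[0,0,0.017]],
    [6.5,[0,0,4],[0,0,0]],
    [6.5,[0,0,3],[0,0,0]],
    [6.5,[0,0,1.2],[0,0,0]]
  ]
}}

```text
clock: 23.4
position: [0.4316, 0.0723, 0.0045]
ee_rot: [3.14, 0.0, -0.005]
force: [0.4, -0.0, 0.3]
width: 0.709
gripper_force: 0.0
```

Request:
{"method": "send_rows", "body": {
  "increments": [
    [6.5,[0,0,0],[0,0,0]],
    [6.5,[0,0,0],[0,0,0]],
    [6.5,[0,0,0],[0,0,0]]
  ]
}}

```text
clock: 23.7
position: [0.4333, 0.0732, 0.008]
ee_rot: [-3.141, -0.0, -0.002]
force: [-0.4, -0.6, 0.6]
width: 0.708
gripper_force: 0.0
```

Request:
{"method": "send_rows", "body": {
  "increments": [
    [2,[0,0,0.2],[0,0,0]],
    [2,[0,0,0],[0,0,0]],
    [2,[0,0,0],[0,0,0]],
    [2,[0,0,0],[0,0,0]],
    [2,[0,0,0],[0,0,0]]
  ],
  "force": 10
}}

```text
clock: 24.2
position: [0.4325, 0.0732, 0.0053]
ee_rot: [-3.141, 0.0, -0.0]
force: [-0.2, -0.3, -0.4]
width: 0.322
gripper_force: 0.1
```

Request:
{"method": "send_rows", "body": {
  "increments": [
    [2,[0,0,0],[0,0,0]],
    [2,[0,0,0],[0,0,0]],
    [2,[0,0,0],[0,0,0]]
  ]
}}

```text
clock: 24.5
position: [0.4324, 0.0731, 0.0053]
ee_rot: [-3.141, 0.001, -0.0]
force: [-0.3, 0.5, 2.3]
width: 0.301
gripper_force: 10.0
```

Request:
{"method": "send_rows", "body": {
  "increments": [
    [2,[0,0,-2],[0,0,0]],
    [2,[0,0,-4],[0,0,0]],
    [2,[0,0,-4],[0,0,0]],
    [2,[0,0,0],[0,0,0]],
    [2,[0,0,0],[0,0,0]]
  ]
}}

```text
clock: 25.0
position: [0.4327, 0.0738, 0.1057]
ee_rot: [-3.14, -0.001, -0.002]
force: [0.1, 0.3, -0.6]
width: 0.302
gripper_force: 10.0
```

```bash
python3 -c "
from h import *
plan([(.604,-.0255,.106,-90,2),(.604,-.0255,.035,-90,2)],step=.04)"
```

```text
t 25.0 [0.4327 0.0738 0.1057] yaw -89.96 w 2.78 F [ 0.1  0.3 -0.6]
(0.604, -0.0255, 0.106, -90) 5
[[2,[3.42,1.99,-0.0],[-0.0,-0.0,0.0]],[2,[3.43,1.99,-0.0],[-0.0,-0.0,0.0]],[2,[3.42,1.99,-0.01],[-0.0,-0.0,0.0]],[2,[3.43,1.98,-0.0],[-0.0,-0.0,0.0]],[2,[3.42,1.99,-0.01],[-0.0,-0.0,0.0]]]
(0.604, -0.0255, 0.035, -90) 2
[[2,[-0.0,0.0,3.55],[-0.001,-0.001,0.0]],[2,[-0.01,0.0,3.55],[-0.001,-0.001,0.0]]]
```

Request:
{"method": "send_rows", "body": {
  "increments": [
    [2,[3.4,2,0],[0,0,0]],
    [2,[3.4,2,0],[0,0,0]],
    [2,[3.4,2,0],[0,0,0]],
    [2,[3.4,2,0],[0,0,0]],
    [2,[3.3,1.9,0],[0,0,0]]
  ]
}}

```text
clock: 25.5
position: [0.6017, -0.0269, 0.1031]
ee_rot: [-3.141, 0.001, 0.004]
force: [0.4, -0.2, 0.2]
width: 0.303
gripper_force: 10.0
```

Request:
{"method": "send_rows", "body": {
  "increments": [
    [2,[0,0,3],[0,0,0]],
    [2,[0,0,3],[0,0,0]],
    [2,[0,0,1],[0,0,0]],
    [2,[0,0,0],[0,0,0]],
    [2,[0,0,0],[0,0,0]]
  ]
}}

```text
clock: 26.0
position: [0.6014, -0.0261, 0.0355]
ee_rot: [3.142, -0.001, -0.0]
force: [-0.3, 0.6, -0.4]
width: 0.3
gripper_force: 10.0
```

Run:
```python
from h import *
o=arm.observe();print(o["clock"],o["position"],o["width"])
out=[]
for n,(r,c) in(("scene",(235,370)),("side",(270,350))):
    a=arm.get_image(n)[r:r+105,c:c+120,::-1];out.append(cv2.resize(a,(400,350),interpolation=cv2.INTER_CUBIC))
cv2.imwrite("pics/c7.png",np.hstack(out))
```

```text
26.0 [ 0.60140681 -0.02614758  0.03552844] 0.30010323653868504
```

View pics/c7.png

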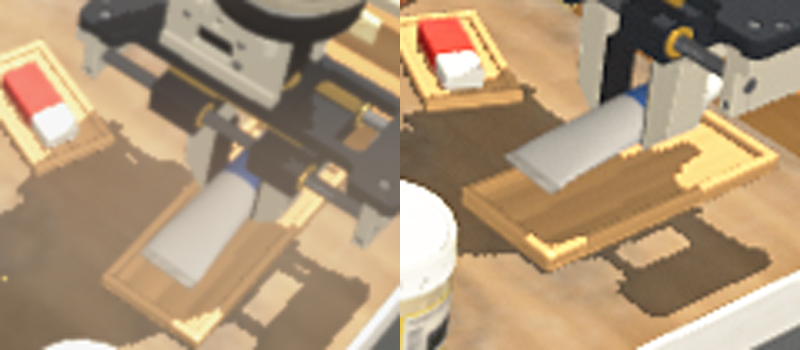

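The eraser lies flat in its tray. The tube's crimp end in the scene crop runs (147,250)–(195,287), inside the tray outline.

Run:
```python
from h import *
for n,off,e,t in(("scene",(370,235),[(147,252),(195,287)],[(105,278),(204,345)]),("side",(230,270),[(505,158),(557,192)],[(464,193),(550,268)])):
    p=arm.camera_params(n);off=np.array(off)
    f=lambda q,z:ray(p,np.array(q)/(10/3)+off,z)[:,:2].mean(0).round(4)
    for z in(.03,.036):print(n,z,"tube end",f(e,z),end=' ')
    print("tray end",f(t,.01))
```

```text
scene 0.03 tube end [ 0.5376 -0.0269] scene 0.036 tube end [ 0.5338 -0.0288] tray end [ 0.5223 -0.0295]
side 0.03 tube end [ 0.5364 -0.0264] side 0.036 tube end [ 0.5305 -0.0326] tray end [ 0.5178 -0.0328]
```

Request:
{"method": "send_rows", "body": {
  "increments": [
    [2,[0,0.1,0.8],[0,0,0]],
    [2,[0,0,0.8],[0,0,0]],
    [2,[0,0,0.5],[0,0,0]],
    [2,[0,0,0.2],[0,0,0]],
    [2,[0,0,0.1],[0,0,0]]
  ]
}}

```text
clock: 26.6
position: [0.6012, -0.027, 0.0108]
ee_rot: [3.142, -0.0, -0.001]
force: [-0.8, -1.0, 0.6]
width: 0.301
gripper_force: 10.0
```

Request:
{"method": "send_rows", "body": {
  "increments": [
    [2,[0,0,0],[0,0,0]],
    [2,[0,0,0],[0,0,0]],
    [3.5,[0,0,0],[0,0,0]],
    [3.5,[0,0,0],[0,0,0]],
    [5,[0,0,0],[0,0,0]]
  ]
}}

```text
clock: 27.1
position: [0.6015, -0.0269, 0.0114]
ee_rot: [-3.142, 0.0, -0.0]
force: [0.5, 1.2, -0.8]
width: 0.426
gripper_force: 0.0
```

Request:
{"method": "send_rows", "body": {
  "increments": [
    [5,[0,0,0],[0,0,0]],
    [5,[0,0,0],[0,0,0]],
    [5,[0,0,-2],[0,0,0]],
    [5,[0,0,-4],[0,0,0]],
    [5,[0,0,-4],[0,0,0]]
  ]
}}

```text
clock: 27.6
position: [0.6006, -0.027, 0.1119]
ee_rot: [3.141, -0.001, -0.003]
force: [0.8, -0.0, -0.5]
width: 0.543
gripper_force: 0.0
```

Request:
{"method": "send_rows", "body": {
  "increments": [
    [5,[0,0,-4],[0,0,0]],
    [5,[-4,0,-4],[0,0,0]],
    [5,[-4.5,0,-2],[0,0,0]],
    [5,[-4.5,0,0],[0,0,0]],
    [5,[-4.5,0,0],[0,0,0]]
  ]
}}

```text
clock: 28.1
position: [0.4296, -0.0271, 0.2066]
ee_rot: [-3.141, 0.0, -0.001]
force: [-0.7, 1.2, 0.5]
width: 0.544
gripper_force: 0.0
```

Request:
{"method": "send_rows", "body": {
  "increments": [
    [5,[-2,-4,0],[0,0,0]],
    [5,[0,-4,0],[0,0,0]],
    [5,[0,-4,0],[0,0,0]],
    [5,[0,0,0],[0,0,0]],
    [5,[0,0,0],[0,0,0]]
  ]
}}

```text
clock: 28.6
position: [0.4109, 0.0936, 0.2066]
ee_rot: [3.141, 0.003, -0.0]
force: [-0.3, -0.7, -0.4]
width: 0.543
gripper_force: 0.0
```

Run:
```python
from h import *
o=arm.observe();print(o["clock"],o["position"])
out=[];t=np.linspace(0,2*np.pi,40)
def rect(c,hx,hy,yaw,z):
    a=np.radians(yaw);e=np.array([[hx,hy],[hx,-hy],[-hx,-hy],[-hx,hy]])@np.array([[np.cos(a),np.sin(a)],[-np.sin(a),np.cos(a)]])
    return np.c_[e+c,np.full(4,z)]
M=[rect([.596,-.0255],.061,.017,0,.014),rect([.597,.1065],.0115,.028,-21,.017),rect([.599,.225],.022,.028,-25,.004),rect([.5925,.35],.019,.019,11,.186)]
for n,(r,c) in(("scene",(130,255)),("side",(160,240))):
    a=arm.get_image(n)[r:r+210,c:c+245,::-1];cv2.imwrite(f"pics/f_{n}.png",a)
    out.append(cv2.resize(a,(400,343),interpolation=cv2.INTER_CUBIC))
cv2.imwrite("pics/c8.png",np.hstack(out))
w=arm.get_image("wrist")[:,:,::-1];cv2.imwrite("pics/w8.png",w)
```

```text
28.6 [0.41088736 0.0935725  0.20658954]
```

View pics/c8.png

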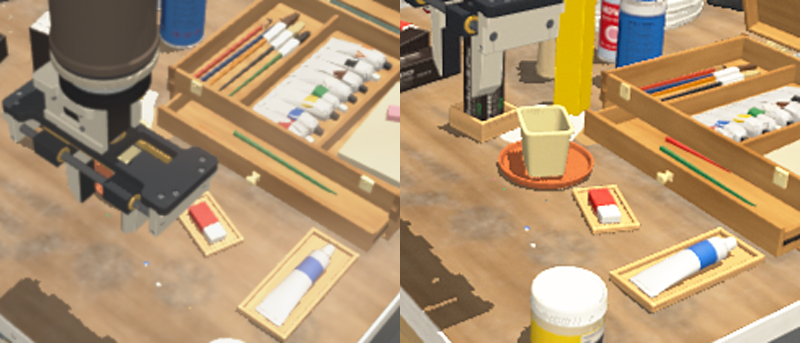

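The tube, eraser and pail all lie well in their places. I'll move the arm clear and take one last overlay check of the pail and carton.

Request:
{"method": "send_rows", "body": {
  "increments": [
    [5,[0,4.5,-2],[0,0,0]],
    [5,[0,4.5,-2],[0,0,0]],
    [5,[0,4.5,0],[0,0,0]],
    [5,[0,4.5,0],[0,0,0]],
    [5,[0,4.5,0],[0,0,0]]
  ]
}}

```text
clock: 29.25
position: [0.4102, -0.1346, 0.247]
ee_rot: [-3.14, 0.003, -0.002]
force: [1.1, 0.4, -0.1]
width: 0.547
gripper_force: 0.0
```

Request:
{"method": "send_rows", "body": {
  "increments": [
    [5,[0,4.5,0],[0,0,0]],
    [5,[0,4.5,0],[0,0,0]],
    [5,[0,0,0],[0,0,0]],
    [5,[0,0,0],[0,0,0]],
    [5,[0,0,0],[0,0,0]]
  ]
}}

```text
clock: 29.75
position: [0.4106, -0.2214, 0.2463]
ee_rot: [-3.141, 0.001, 0.001]
force: [0.5, 0.3, 0.5]
width: 0.545
gripper_force: 0.0
```

Run:
```python
from h import *
t=np.linspace(0,2*np.pi,40)
def rect(c,hx,hy,yaw,z):
    a=np.radians(yaw);e=np.array([[hx,hy],[hx,-hy],[-hx,-hy],[-hx,hy]])@np.array([[np.cos(a),np.sin(a)],[-np.sin(a),np.cos(a)]])
    return np.c_[e+c,np.full(4,z)]
M=[(rect([.599,.225],.03,.0375,-25,.066),(255,0,0)),(np.c_[.599+.058*np.cos(t),.225+.058*np.sin(t),0*t+.011],(0,255,0)),(rect([.5925,.351],.019,.019,11,.186),(255,0,0)),(rect([.5925,.351],.033,.033,11,.028),(0,255,0))]
out=[]
for n,(r,c) in(("scene",(105,265)),("side",(145,240))):
    P=dict(arm.camera_params(n));a=arm.get_image(n)[r:r+160,c:c+110,::-1]
    k=np.array(P["camera_matrix"]).copy();k[0,2]-=c;k[1,2]-=r;k[:2]*=3.6;P["camera_matrix"]=k
    b=cv2.resize(a,None,fx=3.6,fy=3.6,interpolation=cv2.INTER_CUBIC)
    for X,col in M: cv2.polylines(b,[(proj(P,X)*16).astype(np.int32)],True,col,1,cv2.LINE_AA,4)
    out.append(b)
cv2.imwrite("pics/c9.png",np.hstack(out))
```

```text
(no output)
```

View pics/c9.png

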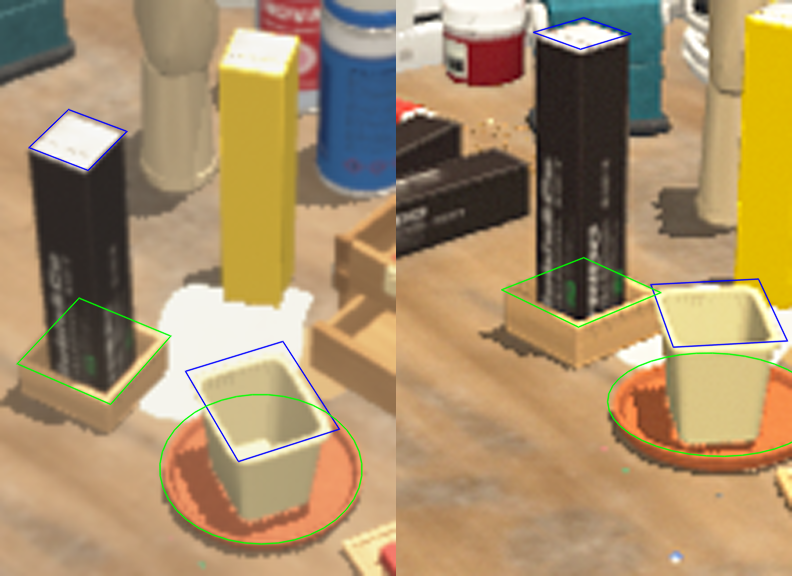

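The overlays match: the carton is upright in its holder and the pail is centred in the saucer, both within a few mm.

```bash
python3 -c "
from cell import arm
print(arm.sign_off())"
```

```text
the job is handed in; nothing more can be done
None
```

I put the tube, eraser, carton and pail each in its place, released and apparently flat and centred to within a few mm in the last pictures, left both jars alone, and handed the job in at about 30 s; no verdict was shown.

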